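Load a dish and push the stuck reader carriage home

TASK

Set the pink culture dish flat into the four-pin nest of the reader's carriage and let go of it. The carriage is stuck: push it by its blue post along the rods until it breaks free, then bring it under control into the hood until it rests against the end stop hidden inside. Meet the stop gently, never pressing on it harder than about 12 N, and leave it touching the stop with the dish still in its nest and the things around it undisturbed.

Things in the scene. Friction and masses are not known exactly. Their poses are not given: they have to be found in the camera images.
- rail: The reader's fixed grey base plate, 324 x 96 x 10 mm, with two steel guide rods. Origin on the worktop below the nest's centre as parked; z up, x along the rods the way the carriage is pushed (into the hood), y across. Plate: x -112 to 212 mm, y +-48 mm; a rod block 30 mm high stands at x -111 to -101 mm.
- hood: White hood on the base plate; origin and axes as the rail's. Spans x 70 (open mouth) to 212 mm, y +-45 mm, 60 mm high, black disc on top to 73 mm. Opening 78 mm wide, roof underside at z 54 mm. Hidden inside: the end stop, a rubber spring buffer (2 N/mm, 8 mm stroke, then solid), met after 95 to 130 mm of carriage travel (differs each run); never press it above 12 N.
- carriage: Carriage that slides along the rail's x only; origin and axes are the rail's while parked, so its x in the rail frame is its travel. Parked it is held by a gummed-up spring catch: it takes 10 to 16 N along +x (differs each run); within about 9 mm the catch gives suddenly, nudging it on a little, and then a drag of about 3 N is left. The drag also holds it against the buffer where it is left.
- nest (a point): Centre of the nest, on top of the deck, 32 mm over the worktop; axes as the carriage's. Deck: x -100 to 34 mm, y +-32 mm from here. Four black conical pins, 6 mm high and 6 mm thick, stand at x, y = +-24.4 mm; the dish lies flat on the deck between them with some 3 mm to spare. Towards +-x and +-y there is room for fingers between the pins.
- post (a point): Middle of the blue push post on the deck, 85 mm behind the nest (-x): 14 mm along x, 16 mm across y, from 32 to 64 mm above the worktop (this point: 48 mm). Axes as the carriage's. Can be pinched from above or pushed from behind.
- dish_center (a point): Centre of the loose round culture dish with pink content and clear lid (one piece), 57 mm across, 14 mm high, 18 g; this point is half-way up, 7 mm above its underside. z is its own upward axis.
- bottle: Bystander: small amber bottle with black cap, 29 mm across, 68 mm high. Origin at the centre of its underside.
- cup: Bystander: specimen cup with orange lid, 64 mm across, 63 mm high. Origin at the centre of its underside.
- tape: Bystander: roll of tape lying flat, 67 mm across, 19 mm high. Origin at the centre of its underside.
Mind the look-alikes: they are no part of the job. What is shaped like the part that bears dish_center but purple or yellow is not meant.

How it is judged (in metres and radians):
On the way, in this order (a step that is already met when the one before it is completed fails the run):
1. the dish lies flat in the nest of the parked carriage, let go (horizontal distance between dish_center and nest below 0.008 m and z of dish_center in the frame of nest between 0.003 and 0.011 m and angle between dish_center's own z axis and vertical below 0.1 rad and x of nest in the frame of rail below 0.006 m and contact force between the fingers and anything else below 0.2 N), for 0.2 s.
2. the carriage has broken free with the dish in its nest (horizontal distance between dish_center and nest below 0.008 m and z of dish_center in the frame of nest between 0.003 and 0.011 m and angle between dish_center's own z axis and vertical below 0.1 rad and x of nest in the frame of rail above 0.015 m).
At the end, for the whole second after the job is handed in: The carriage has been pushed into the hood and rests, still, against the hidden end stop (touching it with more than 0.3 N), and the dish lies flat between the four nest pins, within 8 mm of the nest's centre (horizontal distance between dish_center and nest below 0.008 m and z of dish_center in the frame of nest between 0.003 and 0.011 m and angle between dish_center's own z axis and vertical below 0.1 rad and contact force between carriage and hood above 0.3 N and x of nest in the frame of rail above 0.09 m and linear speed of carriage below 0.005 m/s).
It fails at once if the carriage presses on the end stop in the hood with more than 12 N (contact force between carriage and hood above 12 N).
It fails at once if the bottle, the cup or the tape roll is moved by more than 20 mm (distance of any of bottle, cup, tape from where it was at the start of the episode above 0.02 m).
It also fails if it takes over 64 s, if anything falls off the work surface, if the arm or the gripper's body presses on something with over 40 N, if the wrist force passes 120 N, or if a joint passes its speed limit or range.

ROBOT

A 6-joint arm with a two-finger parallel gripper is mounted at the origin on a cart in front of the work surface, level with it; the furniture and walls round the work are solid. World frame = base frame: x ahead of the robot, y to its left, z up, the work surface at z = 0. Lengths are in m, angles in degrees, forces in N, time in s.
With the tool pointing down it reaches from about 0.25 to 0.725 m from the base axis. Payload 4 kg.
Tool frame: the origin (TCP) lies between the finger pads; the fingertips stand 17 mm ahead of it and the grasp point (between the pads) lies 2 mm behind it; y points along the fingers, x is the direction in which the jaws open and shut, and the axes are right-handed (so a half turn about y gives the same grasp; the last joint's range is limited). The gripper opens to 85 mm and grips with 20 to 120 N. Pads are 22 mm wide; open, the fingers measure 114 mm over their backs; the gripper's body (76 mm by 85 mm) begins 54 mm behind the grasp point. The pads swing forward as they close: fully open they stand 13 mm farther back than shut.
Start: joints at [-75.459, 13.785, 0.286, 76.501, 0, 90], TCP at [0.126, -0.484, 0.248] pointing down, gripper open.
Joint ranges: [-155.79, 155.79], [-60.16, 107.12], [-62.33, 73.08], [-114, 123.19], [-81.49, 82.49], [-180, 180]. Speed limits (degrees/s): [159.86, 159.86, 180, 180, 180, 180].

INTERFACE

Orientations are given as [roll, pitch, yaw] about the fixed x, y, z axes, in that order (R = Rz(yaw) Ry(pitch) Rx(roll)).
In Python, from station import r gives the robot as it stands. Calls block until the motion is done:
- r.move_to(position, orientation): joint-space move of the TCP to a pose.
- r.move_l(position, frame=None, rate=0.15, max_force=None): straight line of the TCP; frame=None keeps the orientation; rate is the mean speed in m/s. With max_force (N) it stops when the force on the tool has changed by that much, and returns True; else False.
- r.set_joints(angles): joint-space move.
- r.command_gripper(opening, effort=None): finger opening in m; effort is the grip in N (None keeps the last); returns when the fingers have stopped.
- r.sleep(seconds).
- r.ik(position, orientation): joint angles nearest the present ones, or None.
- r.get_obs(): the state.
- r.grab_frame(name): name is "scene" or "top" or "wrist"; returns the picture (384x512x3 uint8, blue, green, red); there is no depth.
- r.camera_params(name): a dict with "fx", "fy", "cx", "cy" (pixels), "position" and "rotation" of the camera in the world. Camera axes: x right, y down, z forward; pixel columns grow to the right and rows downward; lengths in m; the calibration is good to about 2 mm. A picture is of the moment at which its call begins: read the wrist's pose just before it. camera_params takes no time and is no camera call; for the wrist camera it gives the pose at the moment of the call.
A pose or a line that the arm cannot do raises r.Unreachable and nothing moves.
- r.hand_in(): hands the job in, once; it reports no verdict.
Trained networks look in the newest picture that a camera, given by its name, has taken for a name from the list of things; names that differ only in an ending like _2 or _b are one class to them, and where a whole thing is asked for, a point or a joint stands for the part that bears it (a point fixed in the world has none). Each returns a list of dicts, best first, with "p" (0 to 1); they miss things now and then, are a little off and sometimes report something else, mostly with a low value. They report only what shows in the picture. A call takes as long as a camera call. They do not tell look-alikes from the thing itself.
- r.outline_of(camera, target): "mask" (384x512 bool, what is visible of it) and "point" ([column, row] in pixels, amid what is visible of it).
- r.mark_of(camera, target): "point" ([column, row] in pixels: a listed point, or the origin of a listed thing).
The state is a dict: "time": time; "joint_pos": joint angles; "dq": joint speeds; "joint_efforts": joint torques, N m; "eef_pos": TCP position; "orientation": TCP orientation; "contact_force": force on the tool from outside, world axes, zero at the start; "moment": the same for the moment, N m; "width": finger opening in m.
Only numpy, scipy, OpenCV 4.12 (cv2) and the standard library are available. Lean on these libraries where they do the work, as an engineer would, in place of code of your own. Each camera call takes 0.05 s, during which the arm holds its last target.

## Working session

There is one attempt and no reset: what is moved stays moved. The work goes in short steps, each a Python script; the robot and the scene stay as the last script left them, time stands still between calls to the robot, and variables do not carry over. Pictures are saved under pics/ and viewed, and the job is handed in when it is done.

```bash
ls; mkdir -p pics; python3 - <<'E'
from station import r
import cv2
for c in("scene","top"):
    im=r.grab_frame(c); cv2.imwrite(f"pics/{c}0.png",im)
    p=r.camera_params(c); print(c,p)
    for t in("rail","carriage","nest","post","dish_center","hood","bottle","cup","tape"):
        print(t,[(round(d["p"],2),[round(float(v),1) for v in d["point"]]) for d in r.mark_of(c,t)][:4])
print(r.get_obs())
E
```

```text
pics
scene {'fx': 375.33022370011054, 'fy': 375.33022370011054, 'cx': 261.1121461399559, 'cy': 193.05750205216765, 'position': array([-0.23236008,  0.58004244,  0.54365463]), 'rotation': array([-115.91914263,    1.19512109, -133.28860523])}
rail [(0.62, [252.6, 219.1]), (0.56, [253.3, 205.3])]
carriage [(0.9, [252.4, 213.6])]
nest [(0.92, [250.6, 205.1])]
post [(0.86, [223.1, 207.2])]
dish_center [(0.57, [332.4, 184.7])]
hood []
bottle []
cup [(0.63, [276.7, 182.7])]
tape [(0.64, [151.8, 264.5])]
top {'fx': 395.3427261314539, 'fy': 395.3427261314539, 'cx': 250.01071181225944, 'cy': 199.75993848516796, 'position': array([ 0.2959147 , -0.11950586,  1.21920768]), 'rotation': array([-170.35506049,    0.38908745,  -89.3846708 ])}
rail [(0.94, [230.0, 200.2])]
carriage [(0.66, [234.4, 205.7])]
nest [(0.85, [231.2, 202.5])]
post [(0.7, [205.8, 193.8])]
dish_center [(0.86, [337.1, 219.4]), (0.67, [373.7, 251.1]), (0.49, [371.6, 215.0])]
hood []
bottle [(0.57, [190.7, 170.4])]
cup [(0.59, [309.2, 165.5])]
tape [(0.76, [124.6, 202.9])]
{'time': 1.0, 'joint_pos': array([-7.54611483e+01,  1.37831284e+01,  2.86984062e-01,  7.65023009e+01,
        3.19568215e-04,  9.00012669e+01]), 'dq': array([-0.03058768, -0.01242574,  0.03221104,  0.02493255,  0.04489275,
        0.00411486]), 'joint_efforts': array([ 1.27000305e-03, -3.72218978e+01,  2.52696276e+01,  1.18653217e-03,
        3.47265413e-04, -4.48635092e-06]), 'eef_pos': array([ 0.12551896, -0.48398531,  0.24832935]), 'orientation': array([-8.99996804e+01, -1.55475118e-03, -7.54624153e+01]), 'contact_force': array([ 0.21364076, -0.08881322,  0.29055855]), 'moment': array([ 0.0087049 , -0.00900126,  0.00382922]), 'width': 0.08525058789497467}
```

View pics/scene0.png

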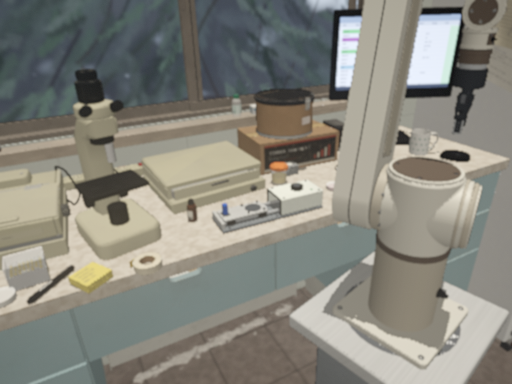

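View pics/top0.png

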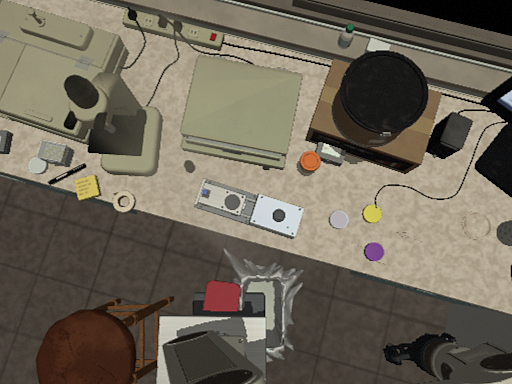

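```bash
python3 - <<'E'
import cv2
im=cv2.imread("pics/top0.png"); c=im[130:290,100:420]
cv2.imwrite("pics/top0c.png",cv2.resize(c,None,fx=2.5,fy=2.5,interpolation=cv2.INTER_CUBIC))
E
```

```text
(no output)
```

View pics/top0c.png

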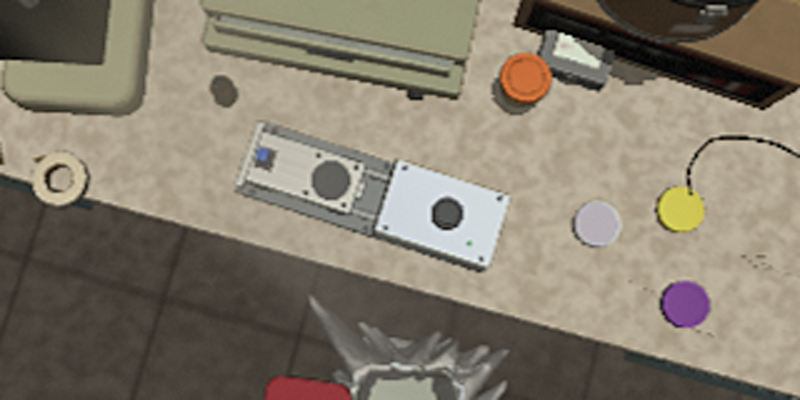

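Candidates for the dish (top view): pale pink disc (339,219), yellow disc (372,214), purple disc (374,251). I'm choosing the pale pink one and will check it with the wrist camera.

```bash
cat > h.py <<'E'
from station import r
import numpy as np, cv2
from scipy.spatial.transform import Rotation as R
def ray(c,px,par=None):
    p=par or r.camera_params(c)
    d=R.from_euler('xyz',p['rotation'],degrees=True).apply([(px[0]-p['cx'])/p['fx'],(px[1]-p['cy'])/p['fy'],1.])
    return np.array(p['position']),d
def onz(c,px,z,par=None):
    o,d=ray(c,px,par); return o+d*(z-o[2])/d[2]
def proj(par,P):
    q=R.from_euler('xyz',par['rotation'],degrees=True).inv().apply(np.atleast_2d(P)-par['position'])
    return np.c_[q[:,0]/q[:,2]*par['fx']+par['cx'],q[:,1]/q[:,2]*par['fy']+par['cy']]
E
python3 - <<'E'
from h import *
im=r.grab_frame("top")
for t in("dish_center","carriage","hood","rail","post"):
    for d in r.outline_of("top",t):
        print(t,d["p"],d["point"],d["mask"].sum())
        if t=="dish_center":
            ys,xs=np.nonzero(d["mask"]); print(onz("top",(xs.mean(),ys.mean()),.007), im[d["mask"]].mean(0))
for n,px,z in(("nest",(231.8,202.5),.032),("post",(205.3,192.0),.064),("hooddisc",(278.8,215.2),.073),("bottle",(189.5,166),.06),("cup",(310.3,161),.063),("tape",(124,202),.01),
   ("hoodc1",(258.2,194.3),.06),("hoodc2",(302.5,208.5),.06),("hoodc3",(250.5,222),.06),("hoodc4",(294.5,236.5),.06)):
    print(n,onz("top",px,z).round(4))
E
```

```text
dish_center 0.77 [369.1, 213.9] 288
[ 0.46343092 -0.48611081  0.007     ] [ 83.54513889 189.00694444 197.22569444]
dish_center 0.72 [338.0, 215.9] 313
[ 0.4434136  -0.38234933  0.007     ] [172.22683706 170.91373802 175.79233227]
dish_center 0.6 [375.6, 252.5] 311
[ 0.34772043 -0.48782005  0.007     ] [137.74276527  76.08681672 122.41157556]
carriage 0.69 [225.3, 198.2] 947
hood 0.7 [275.5, 215.7] 1525
rail 0.94 [247.6, 209.0] 3309
post 0.7 [224.6, 200.4] 935
nest [ 0.4886 -0.0539  0.032 ]
post [0.5143 0.0238 0.064 ]
hooddisc [ 0.4457 -0.1942  0.073 ]
bottle [0.5945 0.0744 0.06  ]
cup [ 0.6125 -0.29    0.063 ]
tape [0.4905 0.2823 0.01  ]
hoodc1 [ 0.5096 -0.1338  0.06  ]
hoodc2 [ 0.4681 -0.2652  0.06  ]
hoodc3 [ 0.4264 -0.1117  0.06  ]
hoodc4 [ 0.385  -0.2409  0.06  ]
```

```bash
python3 - <<'E'
from h import *
r.move_to([0.443,-0.382,0.2],[-90,0,-17.5])
par=r.camera_params("wrist"); im=r.grab_frame("wrist"); cv2.imwrite("pics/w1.png",im)
print(par['position'],par['rotation'])
for t in("dish_center",):
    for d in r.mark_of("wrist",t): print('m',d["p"],d["point"],onz("wrist",d["point"],.007,par))
    for d in r.outline_of("wrist",t):
        (x,y),(w,h),a=cv2.minAreaRect(np.argwhere(d["mask"])[:,::-1].astype(np.float32))
        print('o',d["p"],x,y,w,h,im[d["mask"]].mean(0),onz("wrist",(x,y),.012,par))
o=r.get_obs();print(o['time'],o['eef_pos'],o['contact_force'])
E
```

```text
[ 0.46311492 -0.31783005  0.32627109] [ 1.64299018e+02 -2.55960279e-02 -1.75406267e+01]
m 0.91 [205.7, 263.0] [ 0.34303083 -0.48390218  0.007     ]
m 0.79 [291.3, 238.9] [ 0.46292338 -0.48430331  0.007     ]
m 0.55 [253.6, 172.1] [ 0.442648  -0.3836927  0.007    ]
o 0.91 253.80003356933594 170.9000244140625 46.0629997253418 46.51021194458008 [211.902746   203.72997712 214.6687643 ] [ 0.44364291 -0.38132639  0.012     ]
o 0.57 291.5 240.0 42.0 43.0 [  5.0702452  197.9860835  223.14645461] [ 0.46275929 -0.48328619  0.012     ]
o 0.57 208.50003051757812 264.5000305175781 40.696434020996094 40.69643783569336 [138.33016801  41.36011687 111.89846603] [ 0.34768792 -0.48454643  0.012     ]
2.725 [ 0.4419143  -0.38311031  0.20048796] [ 0.15823962 -0.1434885   0.07265709]
```

View pics/w1.png

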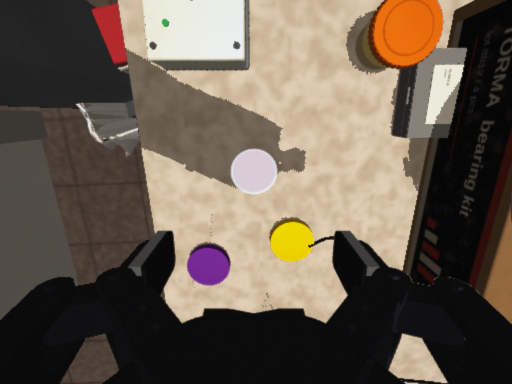

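The pale pink dish is at (254,171) in the wrist view, with yellow at (292,240) and purple at (208,265). The choice is confirmed at about (0.443,-0.382). Next I grasp it.

```bash
python3 - <<'E'
from h import *
r.command_gripper(0.070,20)
D=[0.4432,-0.3824]
r.move_l(D+[0.05])
o=r.get_obs();print(o['eef_pos'],o['contact_force'])
print(r.move_l(D+[0.008],rate=0.03,max_force=3))
o=r.get_obs();print(o['time'],o['eef_pos'],o['contact_force'],o['width'])
cv2.imwrite("pics/w2.png",r.grab_frame("wrist"))
E
```

```text
[ 0.44384025 -0.38293212  0.05095806] [ 0.15346966  0.35586028 -0.16105725]
True
5.4333 [ 0.44308209 -0.38228052  0.0093705 ] [-0.52386799 -0.1320768   5.30892084] 0.0700806945818315
```

View pics/w2.png

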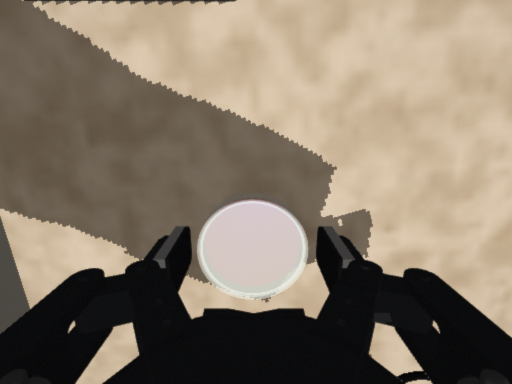

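```bash
python3 - <<'E'
from h import *
D=[0.4432,-0.3824]
r.move_l(D+[0.0155],rate=0.03)
r.command_gripper(0.045,20)
o=r.get_obs();print(o['time'],o['eef_pos'],o['contact_force'],o['width'])
r.move_l(D+[0.14])
o=r.get_obs();print(o['time'],o['eef_pos'],o['contact_force'],o['width'])
cv2.imwrite("pics/w3.png",r.grab_frame("wrist"))
# carriage view
r.move_to([0.56,-0.06,0.2],[-90,0,-17.5])
r.sleep(0.2)
par=r.camera_params("wrist"); im=r.grab_frame("wrist"); cv2.imwrite("pics/w4.png",im)
np.save("par4.npy",par,allow_pickle=True)
for t in("nest","post","rail","carriage","hood"):
    for d in r.mark_of("wrist",t): print(t,d["p"],d["point"],onz("wrist",d["point"],dict(nest=.032,post=.048).get(t,0),par))
o=r.get_obs();print(o['time'],o['eef_pos'],o['contact_force'],o['width'])
E
```

```text
6.1667 [ 0.44318232 -0.38235931  0.01549059] [-0.34300162  0.91189068  1.26222241] 0.05275452580578182
7.15 [ 0.44260622 -0.3818967   0.13892685] [ 0.00541854 -0.07387185 -0.05453175] 0.05200827922984053
nest 0.95 [193.2, 189.9] [ 0.48938202 -0.05589875  0.032     ]
post 0.81 [187.5, 111.0] [0.51853686 0.02596839 0.048     ]
rail 0.89 [197.9, 184.2] [ 0.48780294 -0.05715026  0.        ]
carriage 0.85 [202.6, 180.7] [ 0.49507719 -0.05466512  0.        ]
9.0083 [ 0.55996583 -0.06029491  0.19997448] [ 0.13073643 -0.29437078  0.23114376] 0.05257589663015165
```

View pics/w4.png

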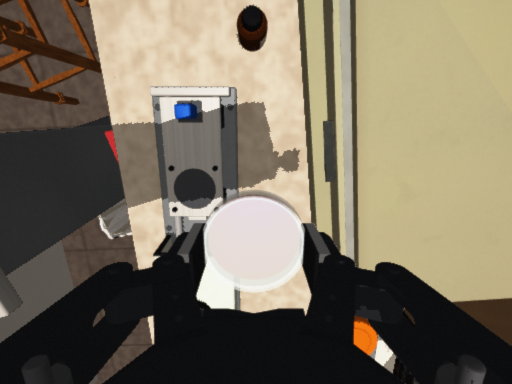

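View pics/w3.png

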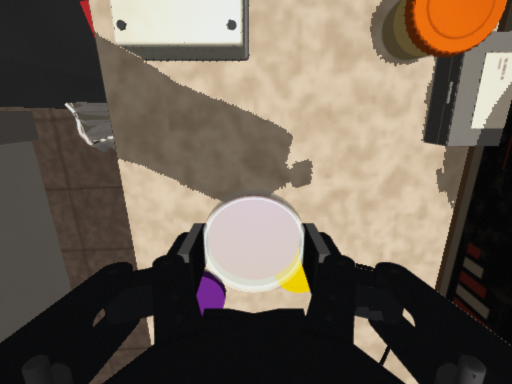

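```bash
python3 - <<'E'
from h import *
par=np.load("par4.npy",allow_pickle=True).item()
im=cv2.imread("pics/w4.png")
cv2.imwrite("pics/w4c.png",cv2.resize(im[80:240,140:300],None,fx=3.7,fy=3.7,interpolation=cv2.INTER_CUBIC))
# held dish
top=0.2-0.0155+0.014
print(onz("wrist",(253.5,243),top,par), proj(par,[[0.56,-.0603,.195],[0.56,-.0603,top]]))
# ellipse of dish lid
hsv=cv2.cvtColor(im,cv2.COLOR_BGR2HSV)
E
```

```text
[ 0.56098599 -0.05901998  0.1985    ] [[252.47517785 242.51963433]
 [252.45207988 245.60593847]]
```

View pics/w4c.png

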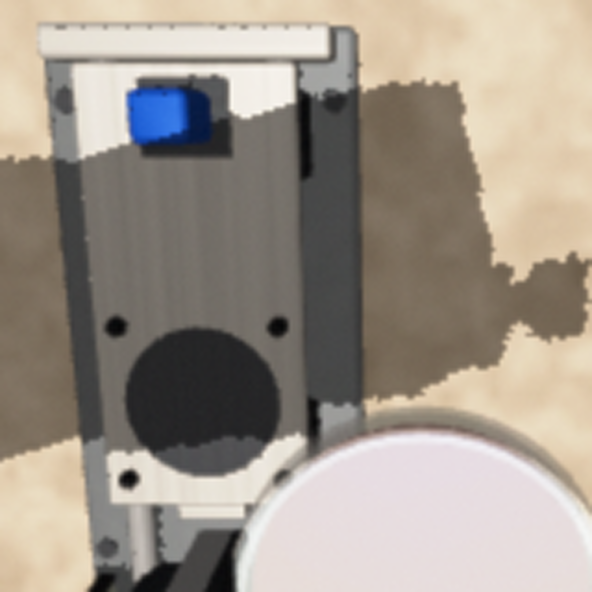

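```bash
python3 - <<'E'
from h import *
par=np.load("par4.npy",allow_pickle=True).item()
c=np.array([(116,327),(278,326),(128,479),(284,478)])/3.7+[140,80]-.4
P=np.array([onz("wrist",p,.036,par) for p in c]); print(P.round(4), P.mean(0), np.linalg.norm(P[0]-P[1]),np.linalg.norm(P[0]-P[2]))
for a,b in((0,2),(1,3),):
    d=P[b]-P[a]; print(np.degrees(np.arctan2(d[1],d[0])))
for a,b in((1,0),(3,2),):
    d=P[b]-P[a]; print(np.degrees(np.arctan2(d[1],d[0]))+90)
pt=onz("wrist",np.array([(150,117)])[0]/3.7+[140,80]-.4,.064,par); print(pt)
E
```

```text
[[ 0.4762 -0.0241  0.036 ]
 [ 0.5226 -0.0384  0.036 ]
 [ 0.4614 -0.07    0.036 ]
 [ 0.508  -0.0844  0.036 ]] [ 0.4920325  -0.05421243  0.036     ] 0.04848410147712992 0.04828985830604677
-107.9169484843094
-107.59233426041457
252.79484251921247
252.8250460356835
[0.51541925 0.02658551 0.064     ]
```

```bash
python3 - <<'E'
from h import *
u=np.array([np.cos(np.radians(-107.5)),np.sin(np.radians(-107.5))])
n=np.array([0.491,-0.0545])
p=n+.062*u
r.move_l([*p,0.14],rate=0.2)
r.sleep(.3)
par=r.camera_params("wrist"); im=r.grab_frame("wrist"); cv2.imwrite("pics/w5.png",im)
np.save("par5.npy",par,allow_pickle=True)
for t in("nest","post"):
    for d in r.mark_of("wrist",t): print(t,d["p"],d["point"],onz("wrist",d["point"],dict(nest=.032,post=.048).get(t,0),par))
o=r.get_obs();print(o['time'],o['eef_pos'],o['contact_force'],o['width'])
E
```

```text
nest 0.84 [252.0, 124.2] [ 0.49043627 -0.05633972  0.032     ]
10.2 [ 0.47264022 -0.11344379  0.14008373] [ 0.39569548  0.670875   -0.06033808] 0.052731793987954745
```

View pics/w5.png

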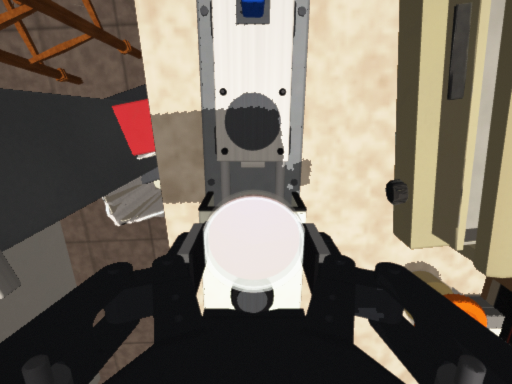

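```bash
python3 - <<'E'
from h import *
par=np.load("par5.npy",allow_pickle=True).item()
im=cv2.imread("pics/w5.png"); g=cv2.cvtColor(im,cv2.COLOR_BGR2GRAY)
P=[]
for x,y in((223,92),(283,92),(225,151),(281,151)):
    w=g[y-6:y+7,x-6:x+7].astype(float); m=(w<45)
    yy,xx=np.nonzero(m); q=(x-6+xx.mean(),y-6+yy.mean()); P.append(onz("wrist",q,.036,par)); print(q,m.sum(),P[-1].round(4))
P=np.array(P);print(P.mean(0), np.linalg.norm(P[0]-P[1]),np.linalg.norm(P[0]-P[2]))
for a,b in((0,2),(1,3),):
    d=P[b]-P[a]; print(np.degrees(np.arctan2(d[1],d[0])))
for a,b in((1,0),(3,2),):
    d=P[b]-P[a]; print(np.degrees(np.arctan2(d[1],d[0]))+90-360)
print("dish",onz("wrist",(253.8,242.5),.14-.0155+.014,par))
E
```

```text
(np.float64(223.46153846153845), np.float64(92.15384615384616)) 13 [ 0.4759 -0.025   0.036 ]
(np.float64(281.46153846153845), np.float64(92.23076923076923)) 13 [ 0.5211 -0.0392  0.036 ]
(np.float64(224.33333333333334), np.float64(150.5)) 30 [ 0.461  -0.0702  0.036 ]
(np.float64(279.92857142857144), np.float64(150.71428571428572)) 28 [ 0.5069 -0.0847  0.036 ]
[ 0.49121473 -0.05475018  0.036     ] 0.047362584045791155 0.047576426634557946
-108.2232143630508
-107.35262330637147
-107.45354130562896
-107.62122905256365
dish [ 0.47458807 -0.11115293  0.1385    ]
```

```bash
python3 - <<'E'
from h import *
T=[0.4898,-0.0563]
r.move_l(T+[0.085],rate=0.12)
r.move_l(T+[0.052],rate=0.04)
r.sleep(.2)
o=r.get_obs();print(o['time'],o['eef_pos'],o['contact_force'])
cv2.imwrite("pics/w6.png",r.grab_frame("wrist"))
s=r.move_l(T+[0.0465],rate=0.015,max_force=2.5)
o=r.get_obs();print(s,o['time'],o['eef_pos'],o['contact_force'],o['width'])
E
```

```text
12.2 [ 0.49002661 -0.05630015  0.05226832] [-0.70540751 -0.35099985  0.84847577]
True 12.6083 [ 0.48997307 -0.05631937  0.04740244] [ 0.44868966 -0.24698452  4.20960589] 0.05237231672540234
```

View pics/w6.png

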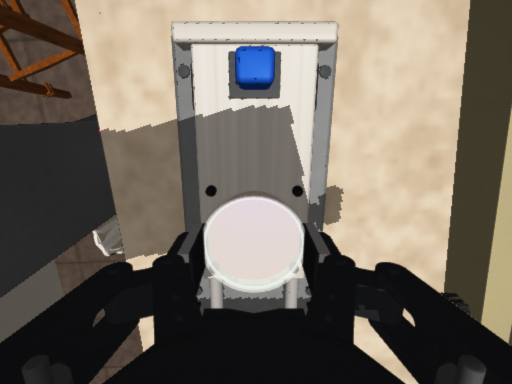

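Deck contact came at the expected height, and the pins at (210,190) and (297,190) sit symmetrically about the dish. Next I release it and check.

```bash
python3 - <<'E'
from h import *
r.command_gripper(0.066,20)
r.sleep(0.3)
o=r.get_obs();print(o['time'],o['eef_pos'],o['contact_force'],o['width'])
T=[0.4898,-0.0563]
r.move_l(T+[0.09],rate=0.06)
u=np.array([np.cos(np.radians(-107.5)),np.sin(np.radians(-107.5))])
p=np.array([.4903,-.0557])+.02*u
r.move_l([*p,0.16],rate=0.2); r.sleep(.2)
par=r.camera_params("wrist"); im=r.grab_frame("wrist"); cv2.imwrite("pics/w7.png",im)
np.save("par7.npy",par,allow_pickle=True)
for t in("post","dish_center","nest"):
    for d in r.mark_of("wrist",t): print(t,d["p"],d["point"],onz("wrist",d["point"],dict(nest=.032,post=.048,dish_center=.039).get(t,0),par))
cv2.imwrite("pics/w7c.png",cv2.resize(im[0:230,150:360],None,fx=2.6,fy=2.6,interpolation=cv2.INTER_CUBIC))
o=r.get_obs();print(o['time'],o['eef_pos'])
E
```

```text
13.1917 [ 0.48918921 -0.0562425   0.04673135] [ 0.60548129  0.44438774 -0.15443982] 0.0662376495148886
post 0.71 [256.4, 65.4] [0.51721636 0.02614597 0.048     ]
dish_center 0.85 [256.1, 168.2] [ 0.4911707 -0.0570195  0.039    ]
14.975 [ 0.48394315 -0.07453481  0.15928875]
```

View pics/w7c.png

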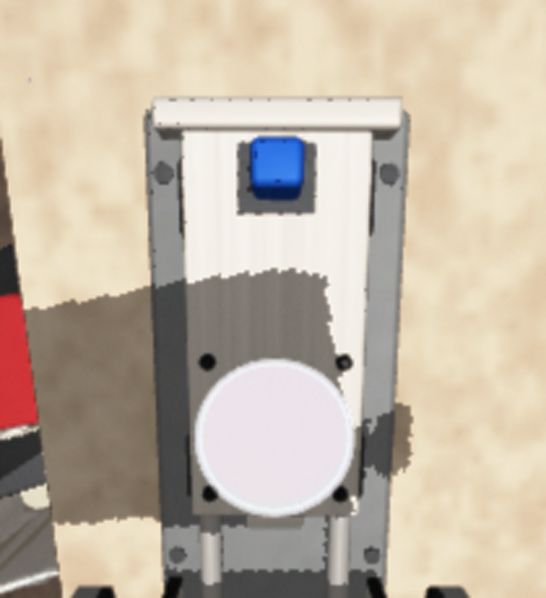

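```bash
cat >> h.py <<'E'
u=np.array([np.cos(np.radians(-107.5)),np.sin(np.radians(-107.5))])
Q=np.array([0.5158,0.0252]); ZP=0.057
E
python3 - <<'E'
from h import *
r.command_gripper(0.050,60)
r.move_l([*Q,0.11],rate=0.15)
s=r.move_l([*Q,ZP],rate=0.05,max_force=4)
o=r.get_obs();print(s,o['time'],o['eef_pos'],o['contact_force'])
cv2.imwrite("pics/w8.png",r.grab_frame("wrist"))
E
```

```text
False 17.4167 [0.5161553  0.0252327  0.05735662] [-0.99672596  0.82176913 -0.55388031]
```

View pics/w8.png

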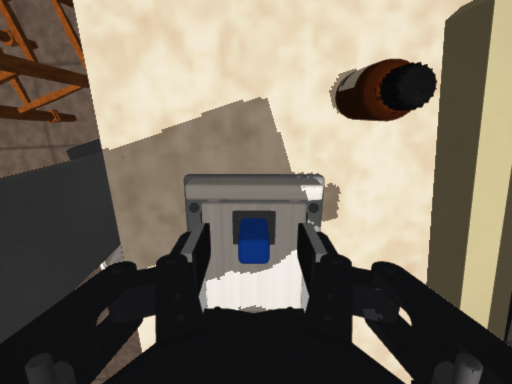

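Fingers straddle the post, centred at (254,243). Next I pinch it and push to break free.

```bash
python3 - <<'E'
from h import *
r.command_gripper(0.010,60)
r.sleep(.1)
o=r.get_obs();f0=o['contact_force'];p0=o['eef_pos'];print(o['time'],p0,f0,f0[:2]@u,o['width'])
for t in list(range(2,31,2)):
    r.move_l([*(Q+u*t/1000),ZP],rate=0.02)
    o=r.get_obs(); print(t,round(o['time'],2),'trav',((o['eef_pos']-p0)[:2]@u*1000).round(2),'f',(o['contact_force'][:2]@u).round(2),(o['contact_force']-f0).round(1))
cv2.imwrite("pics/w9.png",r.grab_frame("wrist"));cv2.imwrite("pics/t9.png",r.grab_frame("top"))
print(o['width'])
E
```

```text
17.9667 [0.51614319 0.02513106 0.0574136 ] [ 0.18906226 -1.29550959  3.25365891] 1.1786973359674466 0.014592270854320038
2 18.22 trav 1.22 f -3.81 [0.5 5.1 0.8]
4 18.47 trav 1.89 f -7.9 [2.  8.9 0.3]
6 18.72 trav 2.52 f -11.75 [ 2.5 12.8 -0.9]
8 18.97 trav 6.85 f -3.58 [0.8 4.7 1.1]
10 19.22 trav 12.58 f 4.73 [-1.6 -3.2  4.6]
12 19.47 trav 13.36 f 0.51 [-0.6  0.9  3.1]
14 19.72 trav 14.69 f -1.09 [0.  2.4 2.2]
16 19.97 trav 16.46 f -0.86 [-0.3  2.2  2.2]
18 20.22 trav 18.42 f -2.54 [0.3 3.8 3.3]
20 20.47 trav 20.41 f -1.7 [-0.2  3.1  3.1]
22 20.72 trav 22.42 f -1.41 [0.3 2.6 3.1]
24 20.97 trav 24.41 f -2.3 [0.2 3.6 2.5]
26 21.22 trav 26.41 f -2.69 [0.1 4.  2. ]
28 21.47 trav 28.43 f -2.12 [-0.1  3.5  2.2]
30 21.72 trav 30.4 f -1.72 [0.8 2.8 2. ]
0.014540653725195068
```

View pics/w9.png

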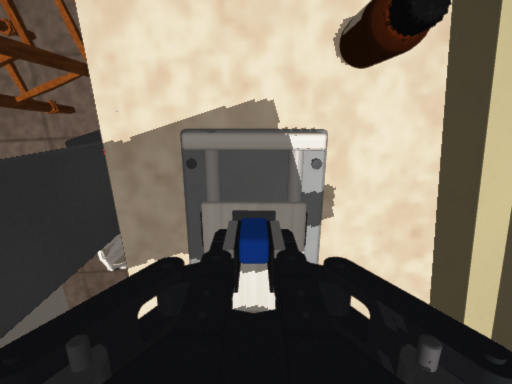

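```bash
python3 - <<'E'
import cv2
im=cv2.imread("pics/t9.png"); cv2.imwrite("pics/t9c.png",cv2.resize(im[150:260,160:330],None,fx=4.5,fy=4.5,interpolation=cv2.INTER_CUBIC))
E
```

```text
(no output)
```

View pics/t9c.png

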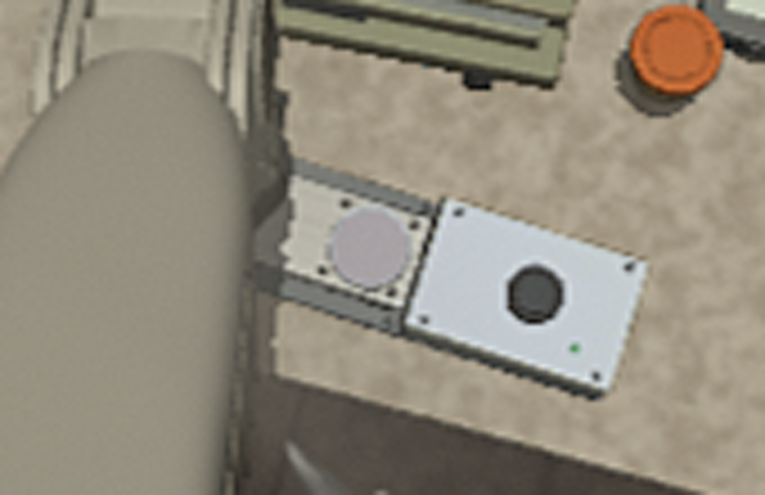

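Broke free at about 12 N, and the dish is still between its pins in the top view at crop (370,248). I keep going towards the stop.

```bash
python3 - <<'E'
from h import *
p0=np.array([.51614,.02513])
s=r.move_l([*(Q+u*.088),ZP],rate=0.025,max_force=5)
o=r.get_obs(); print(s,o['time'],'trav',((o['eef_pos'][:2]-p0)@u*1000).round(2),'f',o['contact_force'][:2]@u)
hit=0
if not s:
  for t in np.arange(89,142,1.):
    r.move_l([*(Q+u*t/1000),ZP],rate=0.015)
    f=np.mean([r.get_obs()['contact_force'][:2]@u for _ in range(1)])
    o=r.get_obs(); tr=(o['eef_pos'][:2]-p0)@u*1000
    print(t,round(o['time'],2),'trav',tr.round(2),'f',f.round(2))
    if f<-5.5: hit+=1
    if hit>=2 or f<-7.5: break
E
```

```text
False 24.2833 trav 88.2 f -2.731598311107192
89.0 24.53 trav 89.25 f -2.87
90.0 24.78 trav 90.27 f -2.42
91.0 25.03 trav 91.29 f -2.38
92.0 25.28 trav 92.29 f -2.61
93.0 25.53 trav 93.29 f -2.12
94.0 25.78 trav 94.3 f -2.57
95.0 26.03 trav 95.29 f -2.95
96.0 26.28 trav 96.32 f -2.45
97.0 26.53 trav 97.3 f -3.44
98.0 26.78 trav 98.28 f -2.52
99.0 27.03 trav 99.29 f -2.64
100.0 27.28 trav 100.3 f -3.17
101.0 27.53 trav 101.29 f -1.57
102.0 27.78 trav 102.29 f -2.54
103.0 28.03 trav 103.29 f -2.92
104.0 28.28 trav 104.28 f -1.82
105.0 28.53 trav 105.3 f -2.88
106.0 28.78 trav 106.27 f -1.46
107.0 29.03 trav 107.29 f -2.49
108.0 29.28 trav 108.29 f -3.2
109.0 29.53 trav 109.3 f -2.93
110.0 29.78 trav 110.3 f -1.96
111.0 30.03 trav 111.3 f -2.5
112.0 30.28 trav 112.32 f -2.32
113.0 30.53 trav 113.29 f -3.12
114.0 30.78 trav 114.29 f -2.65
115.0 31.03 trav 115.3 f -1.75
116.0 31.28 trav 116.31 f -2.68
117.0 31.53 trav 117.31 f -2.46
118.0 31.78 trav 118.29 f -2.94
119.0 32.03 trav 119.32 f -2.7
120.0 32.28 trav 120.14 f -3.01
121.0 32.53 trav 120.78 f -3.59
122.0 32.78 trav 121.44 f -5.66
123.0 33.03 trav 122.07 f -5.97
```

The force rise from about 2.6 to 6 N with travel stalling marks the buffer, at roughly 120 mm. Next I release it and verify.

```bash
python3 - <<'E'
from h import *
o=r.get_obs();print(o['eef_pos'],o['contact_force'][:2]@u)
r.command_gripper(0.045,20); r.sleep(.3)
im=r.grab_frame("wrist"); cv2.imwrite("pics/w10.png",im)
o=r.get_obs();print(o['time'],o['eef_pos'],o['contact_force'])
x=o['eef_pos']
r.move_l([x[0],x[1],0.13],rate=0.08)
p=Q+u*.100
r.move_l([*p,0.2],rate=0.2); r.sleep(.2)
par=r.camera_params("wrist"); im=r.grab_frame("wrist"); cv2.imwrite("pics/w11.png",im); cv2.imwrite("pics/t11.png",r.grab_frame("top"));
for t in("post","dish_center","nest"):
    for d in r.mark_of("wrist",t):
        P=onz("wrist",d["point"],dict(nest=.032,post=.048,dish_center=.039).get(t,0),par); print(t,d["p"],d["point"],P,(P[:2]-Q)@u)
print(r.get_obs()['time'])
E
```

```text
[ 0.47916657 -0.09120188  0.05740823] -5.965444785905409
33.7833 [ 0.47879722 -0.09215318  0.05698041] [-0.00145334 -0.66605285 -0.24712536]
post 0.86 [255.7, 192.9] [ 0.482291  -0.0849043  0.048    ] 0.11508468744928123
nest 0.64 [256.3, 153.6] [ 0.49500482 -0.04661336  0.032     ] 0.07474284819668751
35.8167
```

View pics/w10.png

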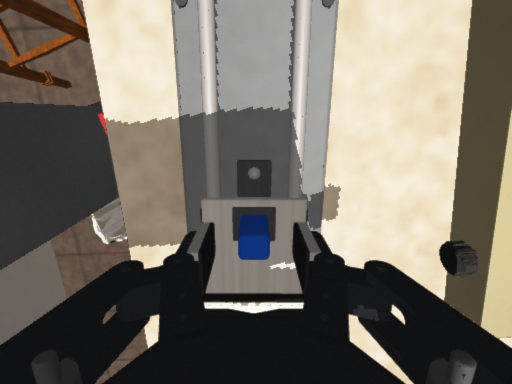

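View pics/w11.png

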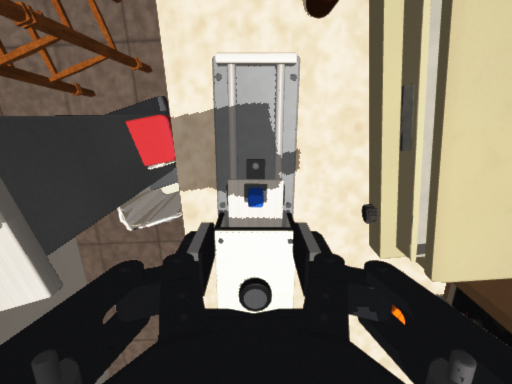

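```bash
python3 - <<'E'
from h import *
c=Q+u*.120
b=c-u*.028
r.command_gripper(0.0,20)
r.move_l([*b,0.11],rate=0.15)
s=r.move_l([*b,ZP],rate=0.06,max_force=4); r.sleep(.2)
o=r.get_obs(); f0=o['contact_force'][:2]@u; print(s,o['time'],o['eef_pos'],f0)
if not s:
  for t in np.arange(93,108,.7):
    r.move_l([*(Q+u*t/1000),ZP],rate=0.012)
    o=r.get_obs(); f=o['contact_force'][:2]@u-f0
    print(t.round(1),round(o['time'],2),((o['eef_pos'][:2]-Q)@u*1000).round(2),f.round(2))
    if f<-5.2: break
cv2.imwrite("pics/w12.png",r.grab_frame("wrist"))
E
```

```text
False 38.3 [ 0.48849203 -0.06256919  0.05741179] -0.9762639653755659
93.0 38.55 93.05 0.5
93.7 38.8 93.75 0.17
94.4 39.05 94.44 0.64
95.1 39.3 95.11 1.07
95.8 39.55 95.82 1.51
96.5 39.8 96.53 1.16
97.2 40.05 97.22 0.13
97.9 40.3 97.94 0.21
98.6 40.55 98.64 0.47
99.3 40.8 99.34 0.5
100.0 41.05 100.06 -0.75
100.7 41.3 100.73 0.65
101.4 41.55 100.87 -1.04
102.1 41.8 101.16 -4.38
102.8 42.05 101.66 -4.06
103.5 42.3 102.1 -5.03
104.2 42.55 102.53 -5.41
```

View pics/w12.png

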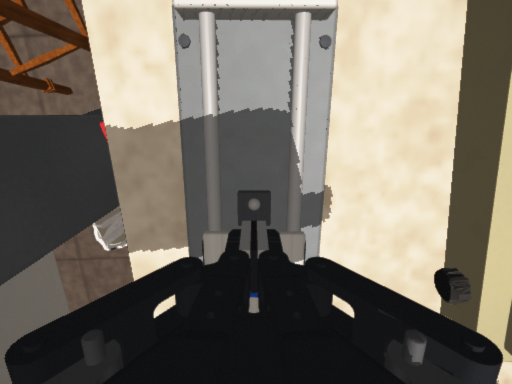

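Force climbs steadily beyond the drag, so the carriage is on the buffer. Next I back off slowly and take a last look.

```bash
python3 - <<'E'
from h import *
r.move_l([*(Q+u*.094),ZP],rate=0.012)
o=r.get_obs(); print(o['contact_force'][:2]@u)
r.move_l([*(Q+u*.088),ZP],rate=0.03)
r.move_l([*(Q+u*.088),0.12],rate=0.1)
cv2.imwrite("pics/w13.png",r.grab_frame("wrist"))
r.move_to([0.5,0.06,0.3],[-90,0,-17.5])
a=cv2.imread("pics/scene0.png");b=r.grab_frame("scene");t=r.grab_frame("top")
f=lambda x:cv2.resize(x[130:290,120:340],None,fx=1.8,fy=1.8)
g=lambda x:cv2.resize(x[140:280,100:400],None,fx=1.33,fy=1.33)
cv2.imwrite("pics/fin_s.png",np.hstack([f(a),f(b)])); cv2.imwrite("pics/fin_t.png",g(t))
# low view through the mouth
print(r.get_obs()['time'])
E
```

```text
-0.21995375831180766
45.75
```

View pics/fin_s.png

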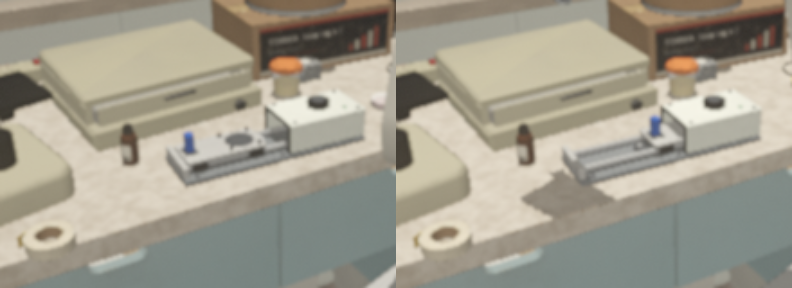

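View pics/fin_t.png

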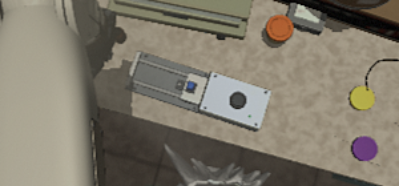

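View pics/w13.png

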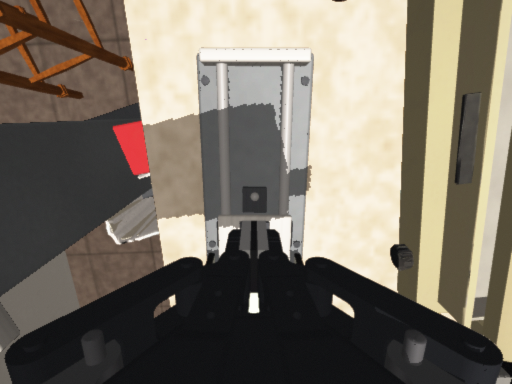

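```bash
python3 - <<'E'
from station import r
r.hand_in()
E
```

```text
the job is handed in; nothing more can be done
```

I set the pink dish flat in the four-pin nest, freed the carriage by its blue post and brought it against the end stop. The job was handed in at about 46 s of the 64 s allowed; the interface reports no verdict.

- **Dish:** The wrist picture after release showed it between the four pins, about 2 mm off centre at most. It was still in place in the top view at 30 mm of travel. Inside the hood it can't be seen, so its final position is inferred from the slow, smooth motion.
- **Break-free:** The catch gave at about 12 N. I kept the post pinched, so the jump was held.
- **End stop:** The buffer was met at about 120 mm of travel. The highest force I read at the tool was about 6 N, including about 2.6 N of drag, against the 12 N limit.
- **Rest:** After letting go, I pressed the post lightly from behind. The resistance kept rising past the drag to about 5.4 N, so the carriage was on the buffer. I then backed off slowly so the drag would hold it there. I couldn't measure the resting force directly.
- **Bystanders:** Bottle, cup and tape look unmoved when the first and last scene pictures are compared.
- **Disagreement:** A network mark in a wrist picture taken after the first release put the carriage about 3–4 mm short of 120 mm. The wrist pictures before and after that release and the later press from behind both point to about 120 mm.

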